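Sweep drained drink cartons from the catch tray into the tote

ROBOT

A 6-joint arm with a two-finger parallel gripper is mounted at the origin on the work surface. World frame = base frame: x ahead of the robot, y to its left, z up, the work surface at z = 0. Lengths are in m, angles in rad, forces in N, time in s.
With the tool pointing down it reaches from about 0.425 to 0.95 m from the base axis. Payload 3.5 kg.
Tool frame: the origin (TCP) lies between the finger pads; the fingertips stand 14 mm ahead of it and the grasp point (between the pads) lies 5 mm behind it (ctrl.tip_extent is the distance from the TCP to the fingertips, in m); x points along the fingers, z is the direction in which the jaws open and shut, and the axes are right-handed (so a half turn about x gives the same grasp; the last joint's range is limited). The gripper opens to 85 mm and grips with 20 to 120 N. Pads are 22 mm wide; open, the fingers measure 114 mm over their backs; the gripper's body (76 mm by 85 mm) begins 54 mm behind the grasp point. The pads swing forward as they close: fully open they stand 13 mm farther back than shut.
Start: joints at [1.166, 0.286, 1.577, -0, 1.279, -0.15], TCP at [0.17, 0.653, 0.245] pointing down, gripper open.
Joint ranges: [-2.77, 2.77], [-0.9, 2.22], [0.21, 2.48], [-1.53, 4.67], [0.24, 2.81], [-2.84, 2.84]. Speed limits (rad/s): [2.79, 2.79, 3.14, 3.14, 3.14, 3.14].

INTERFACE

Orientations are given as a unit quaternion [x, y, z, w].
In Python, from plant import ctrl gives the robot as it stands.
- The arm moves only by the tool move_arm, never from a script. Its argument "commands" is one flat list of numbers, 4 for each row, row after row: the shift along the tool's x, y, z in units of 25 mm (1.0 is 25 mm), then the turn about the tool's x in units of 5 degrees (1.0 is 5 degrees). A call has 1 to 20 rows; each row shifts and turns the commanded pose from where the row before left it, along the tool's axes as they then stand; what a row does not reach is not made up. A row lasts 1/8 s, in which the tool goes at most 62.5 mm and 10.7 degrees, less where a joint would pass 70% of its speed; a pose out of reach is approached as far as the arm can. A call is refused whole if a number of a shift passes 1 or a number of a turn 1, either way. A call with a gripper value outside its range is refused whole. "jaw" is the finger opening in mm, from 0 to 85.4, set as the call begins (left out, the last holds). The fingers move at their own pace and stop on an object; "force" is the grip in N (left out, the last holds). Time passes only in rows, so rows that do not move let the fingers close. It gives the time, the measured TCP pose, the force and the opening at its end, in the units of the state.
- ctrl.get_state(): the state, without advancing time (a new reading comes with each control period).
- ctrl.read_camera(name): name is "side" or "top"; returns the picture (480x640x3 uint8, red, green, blue); there is no depth.
- ctrl.get_calibration(name): a dict with "camera_matrix" (3x3 intrinsics, pixels), "camera_from_world" (4x4, takes a point from world to camera coordinates). Camera axes: x right, y down, z forward; pixel columns grow to the right and rows downward; lengths in m; the calibration is good to about 2 mm. A picture is of the moment at which its call begins. get_calibration takes no time and is no camera call.
- ctrl.sign_off(): hands the job in, once; it reports no verdict.
The state is a dict: "time": time; "qpos": joint angles; "dq": joint speeds; "joint_efforts": joint torques, N m; "eef_pos": TCP position; "tcp_rot": TCP orientation; "contact_force": force on the tool from outside, world axes, zero at the start; "wrist_torque": the same for the moment, N m; "opening": opening from 0.0 (shut) to 1.0 (fully open).
Only numpy, scipy, OpenCV 4.12 (cv2) and the standard library are available. Lean on these libraries where they do the work, as an engineer would, in place of code of your own. Each camera call takes 0.05 s, during which the arm holds its last target.

TASK

Push the light grey tote along the table until its edge nearest the shelf is tucked under the overhanging lip of the catch tray on the dark grey shelf, squarely below the open mouth. Then slide both drained drink cartons out of the tray, under the bar across its mouth and not over it, so that they drop off the lip into the tote and come to rest there. Leave the glass jar standing where it is in the tray, and leave the tote upright and tucked under the lip.

Things in the scene. Friction and masses are not known exactly. Their poses are not given: they have to be found in the camera images.
- tray: fixed dark grey shelf whose top is a shallow catch tray, 290 (x) by 320 (y) mm. Origin on the table; y runs from the open mouth (-y) to the back wall. Floor top z = 150 mm, 6 mm thick; inside x -139 to 139 mm; back wall's inner face y = 144 mm. Walls 6 mm thick, tops at z = 200 mm, on the x sides and back. A small hook is clamped outside the +x wall (y = 70, to x = 197 mm, top z = 206)
- lip (a point): middle of the lip, the edge where the tray floor ends at the open mouth (tray y = -170, z = 150 mm). The legs' faces stand 60 mm further in, so the lip overhangs by 60 mm, with 144 mm of free height beneath
- bar (a point): middle of the aluminium bar, 10 mm thick, that crosses the mouth along the tray's x (tray y = -150, z = 220 mm): 65 mm free between floor and bar, 20 mm inward of the lip, bar top at z = 225 mm
- tote: loose light grey open-topped plastic tote, 290 (x) by 220 (y) by 120 mm high, walls and floor 6 mm, about 0.5 kg. Origin at the centre of its underside; its +y side faces the tray's mouth. It starts 40 to 100 mm short of the lip and roughly square to it
- carton_a: rinsed empty brick drink carton lying in the tray, 50 (x) by 120 (y) by 40 (z) mm, about 60 g, white with a brown band. Origin at its middle (20 mm over the tray floor); its long axis is y, roughly along the tray's y
- carton_b: a second carton just like carton_a, lying in another lane of the tray
- jar: closed glass jar with steel twist lid, 56 mm across, 60 mm tall, standing on the tray floor in the lane that has no carton (any of the three). Origin at the centre of its underside
Not all that is in view belongs to the job. What is shaped like the carton_b but green, pink or yellow is not meant.

How it is judged:
By the outcome, as a careful person would: the job done as asked, in the order asked, and still so for the second after the job is handed in, with the robot touching nothing.
It also fails if it takes over 64 s, if anything falls off the work surface, if the arm or the gripper's body presses on something with over 40 N, if the wrist force passes 120 N, or if a joint passes its speed limit or range.

## Working session

There is one attempt and no reset: what is moved stays moved. The work goes in short steps, Python scripts to look and compute and a tool call to move; the robot and the scene stay as the last step left them, time stands still between calls to the robot, and variables do not carry over. Pictures are saved under pics/ and viewed, and the job is handed in when it is done.

Besides the shell and the picture viewer there is one more tool, called after "Request:" as name(argument=value, ...) on one line, values as JSON. move_arm: Moves the arm, as the interface text tells. Its arguments: {"type":"object","properties":{"commands":{"type":"array"},"jaw":{"type":"number"},"force":{"type":"number"}},"required":["commands"]}

```bash
ls; mkdir -p pics
python3 - <<'E'
from plant import ctrl
import cv2,numpy as np
print(ctrl.get_state())
for n in("side","top"):
    im=ctrl.read_camera(n); cv2.imwrite(f"pics/{n}0.png",im[:,:,::-1]); c=ctrl.get_calibration(n); print(n,np.round(c["camera_matrix"],2).tolist(),np.round(c["camera_from_world"],4).tolist())
E
```

```text
pics
{'time': 0.0, 'qpos': array([ 1.16596287e+00,  2.87213882e-01,  1.57817319e+00, -3.14316739e-06,
        1.27862007e+00, -1.50014350e-01]), 'dq': array([-0.00038094, -0.00047928, -0.00101679, -0.00198939, -0.00114902,
        0.00061614]), 'joint_efforts': array([ 5.11900344e-04, -4.05996323e+01, -2.92621511e+01, -1.68359120e-04,
        5.93975405e-03,  1.30017725e-05]), 'eef_pos': array([0.169879  , 0.65262511, 0.24391707]), 'tcp_rot': array([-0.43283072,  0.56022449,  0.43199841,  0.5587338 ]), 'contact_force': array([ 0.67116316, -1.40580943, -0.38810221]), 'wrist_torque': array([-0.03028413, -0.00557791,  0.00947769]), 'opening': 0.9972356175203131}
side [[519.94, 0.0, 315.92], [0.0, 519.94, 232.39], [0.0, 0.0, 1.0]] [[0.9997, 0.0117, 0.0206, -0.5144], [0.023, -0.688, -0.7253, 0.1538], [0.0057, 0.7256, -0.6881, 1.2013], [0.0, 0.0, 0.0, 1.0]]
top [[544.15, 0.0, 306.11], [0.0, 544.15, 226.66], [0.0, 0.0, 1.0]] [[-0.016, -0.9999, 0.0045, 0.1133], [-0.9948, 0.0155, -0.101, 0.5444], [0.101, -0.0061, -0.9949, 1.333], [0.0, 0.0, 0.0, 1.0]]
```

View pics/side0.png

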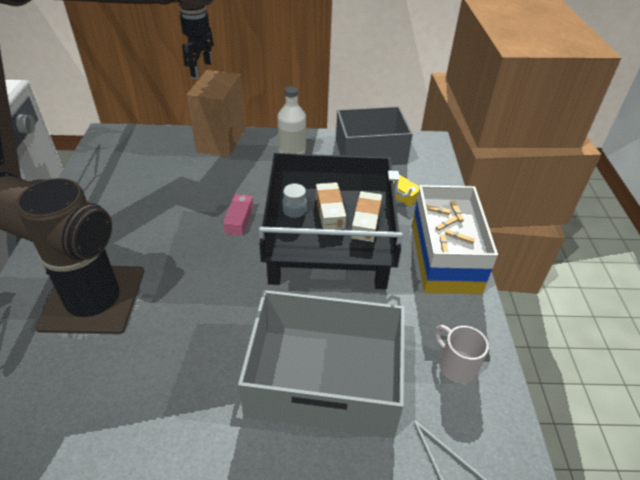

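View pics/top0.png

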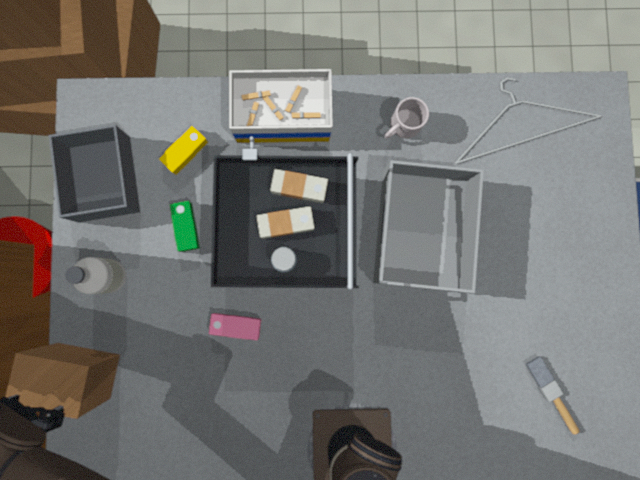

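```bash
cat > h.py <<'E'
from plant import ctrl
import cv2,numpy as np
C={n:ctrl.get_calibration(n) for n in("side","top")}
def px2w(n,u,v,z):
    K=np.array(C[n]["camera_matrix"]);T=np.array(C[n]["camera_from_world"])
    R,t=T[:3,:3],T[:3,3]; o=-R.T@t; d=R.T@np.linalg.solve(K,[u,v,1]); return o+d*(z-o[2])/d[2]
def w2px(n,p):
    K=np.array(C[n]["camera_matrix"]);T=np.array(C[n]["camera_from_world"])
    q=K@(T[:3,:3]@np.array(p)+T[:3,3]); return q[:2]/q[2]
def crop(src,x0,y0,x1,y1,out,s):
    im=cv2.imread(src)[y0:y1,x0:x1]; cv2.imwrite(out,cv2.resize(im,None,fx=s,fy=s,interpolation=cv2.INTER_CUBIC))
E
python3 - <<'E'
from h import *
crop("pics/top0.png",200,140,360,300,"pics/c1.png",3.75)
crop("pics/top0.png",340,140,500,300,"pics/c2.png",3.75)
crop("pics/side0.png",250,140,410,290,"pics/c3.png",4)
E
```

```text
(no output)
```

View pics/c1.png

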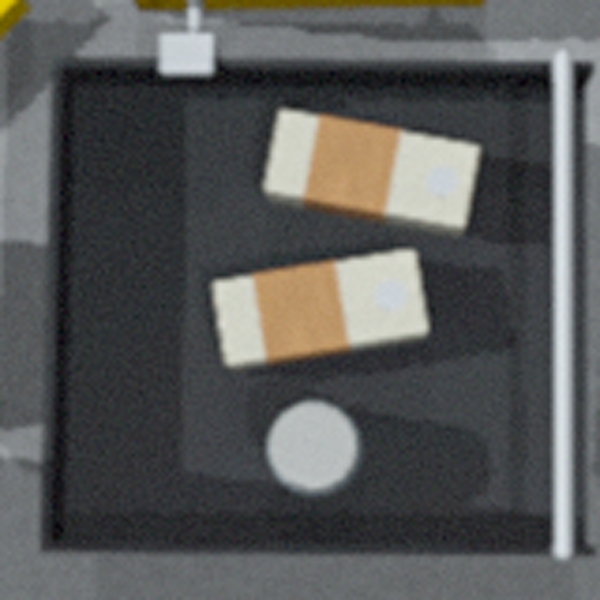

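View pics/c2.png

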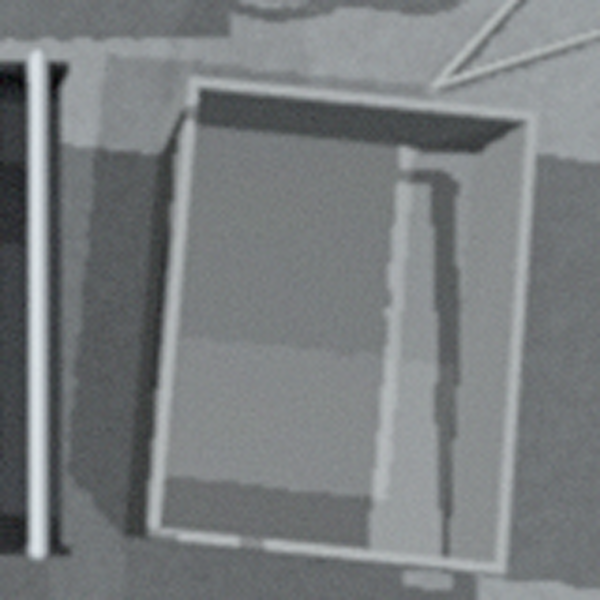

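View pics/c3.png

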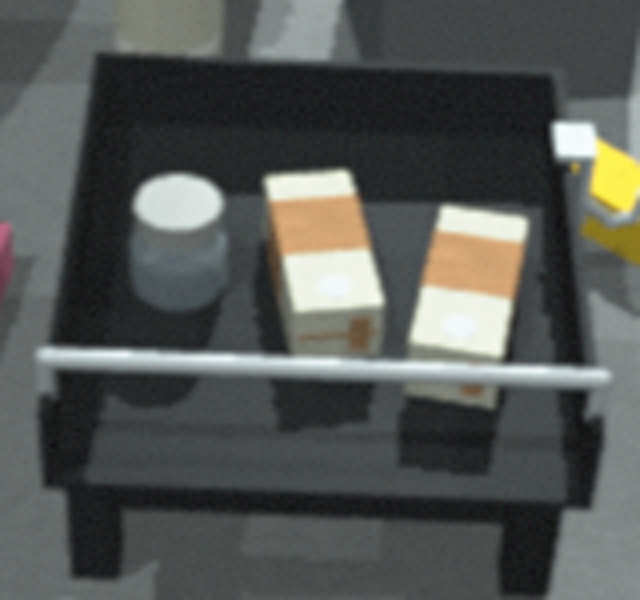

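Run:
```python
from h import *
f=lambda X,Y,z,ox=200:np.round(px2w("top",ox+(X+.5)/3.75-.5,140+(Y+.5)/3.75-.5,z)*1000,1)
def show(n,L,z,ox=200):
    print(n); 
    for a in L: print("  ",a,f(*a,z,ox)[:2])
show("walltop outer",[(58,62),(42,550),(590,65),(590,553)],.2)
show("bar",[(563,50),(563,558)],.225)
show("cartA top",[(278,107),(481,147),(467,222),(264,190)],.19)
show("cartB top",[(212,282),(415,250),(430,330),(226,362)],.19)
show("jar lid",[(313,447),(266,447),(360,447)],.21)
show("tote rim outer",[(190,78),(537,113),(503,570),(148,532)],.12,340)
for p in[(563,50),(563,558)]:
    w=px2w("top",200+p[0]/3.75,140+p[1]/3.75,.225);print(w2px("side",w))
g=lambda X,Y,z:np.round(px2w("side",250+(X+.5)/4-.5,140+(Y+.5)/4-.5,z)*1000,1)
for n,a in dict(jar=(178,203,.21),Afl=(409,345,.19),Afr=(502,360,.19),Abl=(444,206,.19),Abr=(528,216,.19),Bfl=(290,312,.19),Bfr=(384,305,.19),Bbl=(264,176,.19),Bbr=(348,170,.19),lipL=(60,487,.15),lipR=(585,507,.15),barL=(40,353,.225),barR=(608,375,.225)).items(): print(n,g(*a))
```

```text
walltop outer
   (58, 62) [688.1 304.2]
   (42, 550) [402.6 313.2]
   (590, 65) [681.7  -9.1]
   (590, 553) [395.8  -1.8]
bar
   (563, 50) [684.9   8.9]
   (563, 558) [393.5  15.9]
cartA top
   (278, 107) [661.4 175.5]
   (481, 147) [635.5  55.7]
   (467, 222) [590.8  64.8]
   (264, 190) [611.7 184.3]
cartB top
   (212, 282) [557.5 215.3]
   (415, 250) [574.6  95.8]
   (430, 330) [527.1  87.8]
   (226, 362) [510.2 207.5]
jar lid
   (313, 447) [458.8 156.4]
   (266, 447) [459.3 183.3]
   (360, 447) [458.4 129.5]
tote rim outer
   (190, 78) [690.6 -95.8]
   (537, 113) [ 665.  -313.4]
   (503, 570) [ 380.2 -278.5]
   (148, 532) [407. -61.]
[401.71469664 232.74678621]
[258.55635096 227.08311076]
jar [459.2 155.1 210. ]
Afl [587.3  63.2 190. ]
Afr [636.7  53.1 190. ]
Abl [612.2 182.8 190. ]
Abr [660.4 175.5 190. ]
Bfl [523.1  87.6 190. ]
Bfr [574.8  95.2 190. ]
Bbl [507.5 206.9 190. ]
Bbr [557.1 214.5 190. ]
lipL [403.6  -9.7 150. ]
lipR [679.4 -15.6 150. ]
barL [395.1  12.9 225. ]
barR [683.7   6.2 225. ]
```

Run:
```python
from h import *
from scipy.spatial.transform import Rotation as R
s=ctrl.get_state(); r=R.from_quat(s["tcp_rot"]).as_matrix(); print(np.round(r,3)); print(ctrl.tip_extent)
for n,p in [("top",(75,275)),("top",(100,275)),("side",(292,150))]:print(px2w(n,*p,0.0 if p[0]!=75 else .25))
for z in(.2,.25,.3): print(z,px2w("side",292,92,z),px2w("top",75,275,z))
for p in[(35,345),(115,350),(10,395),(80,418)]: print(px2w("top",*p,.2))
```

```text
[[-0.001 -0.968  0.252]
 [-0.002  0.252  0.968]
 [-1.     0.    -0.002]]
0.014
[0.4305427  0.58510952 0.25      ]
[0.43435876 0.62654312 0.        ]
[4.31227708e-01 6.18491648e-01 1.11022302e-16]
0.2 [0.43324444 0.62288425 0.2       ] [0.43150658 0.605987   0.2       ]
0.25 [0.43795966 0.53054484 0.25      ] [0.4305427  0.58510952 0.25      ]
0.3 [0.44267489 0.43820542 0.3       ] [0.42957882 0.56423203 0.3       ]
[0.28431781 0.68699346 0.2       ]
[0.2710407  0.51675097 0.2       ]
[0.18139141 0.73605541 0.2       ]
[0.13176235 0.58746358 0.2       ]
```

Request:
move_arm(commands=[-1,0,0,0,-1,0,0,0.5,-1,0,0,1,0,0,0,1,0,0,0,1,0,0,0,1,0,0,0,1,0,0,0,1,0,0,0,1,0,0,0,1,0,0,0,1,0,0,0,1,0,0,0,1,0,0,0,1,0,0,0,1,0,0,0,1,0,0,0,1,0,0,0,1], jaw=85)

```text
time: 2.35
eef_pos: [0.17, 0.6529, 0.3194]
tcp_rot: [0.044, 0.706, -0.045, 0.706]
contact_force: [0.9, -0.4, 0.6]
opening: 0.997
```

```bash
cat >> h.py <<'E'
from scipy.spatial.transform import Rotation as Ro
def pose():
    s=ctrl.get_state(); r=Ro.from_quat(s["tcp_rot"]).as_matrix()
    return s,r
def legs(pts):
    s,r=pose(); p=s["eef_pos"]; print("t",round(s["time"],2),"p",np.round(p*1000,1),"yaw",round(np.degrees(np.arctan2(r[1,2],r[0,2])),2),"F",np.round(s["contact_force"],1),"open",round(s["opening"],3),"q",np.round(s["qpos"],2))
    for q in pts:
        q=np.array(q)/1000; d=r.T@(q-p)/.025; print(q*1000,"units",np.round(d,2),"rows",round(np.abs(d).max(),1)); p=q
E
python3 -c "
from h import *
legs([(360,400,320),(500,100,320),(530,-350,320)])"
```

```text
t 2.35 p [170.  652.9 319.4] yaw -7.27 F [ 0.9 -0.4  0.6] open 0.997 q [ 1.17  0.24  1.5  -0.    1.41  1.29]
[360. 400. 320.] units [-0.01 -9.07  8.82] rows 9.1
[500. 100. 320.] units [ 1.00e-02 -1.12e+01  7.07e+00] rows 11.2
[ 530. -350.  320.] units [  0.02 -17.7    3.47] rows 17.7
```

Request:
move_arm(commands=[0,-0.91,0.88,0,0,-0.91,0.88,0,0,-0.91,0.88,0,0,-0.91,0.88,0,0,-0.91,0.88,0,0,-0.91,0.88,0,0,-0.91,0.88,0,0,-0.91,0.88,0,0,-0.91,0.88,0,0,-0.91,0.88,0,0,-1,0.64,0,0,-1,0.64,0,0,-1,0.64,0,0,-1,0.64,0,0,-1,0.64,0,0,-1,0.64,0,0,-1,0.64,0,0,-1,0.64,0,0,-1,0.64,0,0,-1,0.64,0])

```text
time: 4.85
eef_pos: [0.4882, 0.1315, 0.3198]
tcp_rot: [0.044, 0.706, -0.044, 0.705]
contact_force: [-0.1, 0.5, -0.5]
opening: 0.993
```

```bash
python3 -c "
from h import *
legs([(517,-346,320)])"
```

```text
t 4.85 p [488.2 131.5 319.8] yaw -7.1 F [-0.1  0.5 -0.5] open 0.993 q [ 0.06 -0.14  1.9   0.    1.39  0.19]
[ 517. -346.  320.] units [-1.000e-02 -1.881e+01  3.500e+00] rows 18.8
```

Request:
move_arm(commands=[0,-0.99,0.18,0,0,-0.99,0.18,0,0,-0.99,0.18,0,0,-0.99,0.18,0,0,-0.99,0.18,0,0,-0.99,0.18,0,0,-0.99,0.18,0,0,-0.99,0.18,0,0,-0.99,0.18,0,0,-0.99,0.18,0,0,-0.99,0.18,0,0,-0.99,0.18,0,0,-0.99,0.18,0,0,-0.99,0.18,0,0,-0.99,0.18,0,0,-0.99,0.18,0,0,-0.99,0.18,0,0,-0.99,0.18,0,0,-0.99,0.18,0,1,0,0,0])

```text
time: 7.35
eef_pos: [0.5157, -0.3483, 0.2976]
tcp_rot: [0.043, 0.704, -0.046, 0.707]
contact_force: [-0.3, 0.6, 0.4]
opening: 0.995
```

Request:
move_arm(commands=[1,0,0,0,1,0,0,0,1,0,0,0,1,0,0,0,1,0,0,0,1,0,0,0,1,0,0,0,1,0,0,0,0.8,0,0,0,0,0,0,0])

```text
time: 8.6
eef_pos: [0.5139, -0.3443, 0.0732]
tcp_rot: [0.045, 0.707, -0.043, 0.705]
contact_force: [-0.1, 0.6, 0.3]
opening: 0.997
```

```bash
python3 -c "
from h import *
legs([(522.6,-296,75)])
for n in ('side','top'):
  cv2.imwrite('pics/%s1.png'%n,ctrl.read_camera(n)[:,:,::-1])
"
```

```text
t 8.6 p [ 513.9 -344.3   73.2] yaw -7.11 F [-0.1  0.6  0.3] open 0.997 q [-0.75  0.36  1.83  0.    0.96 -0.63]
[ 522.6 -296.    75. ] units [-0.07  1.96  0.1 ] rows 2.0
```

View pics/side1.png

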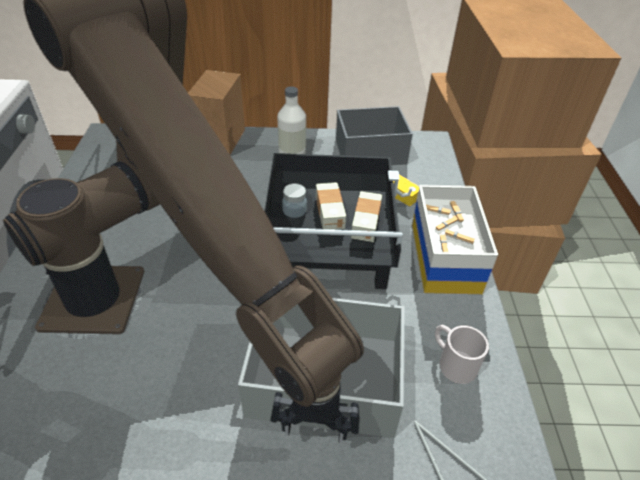

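View pics/top1.png

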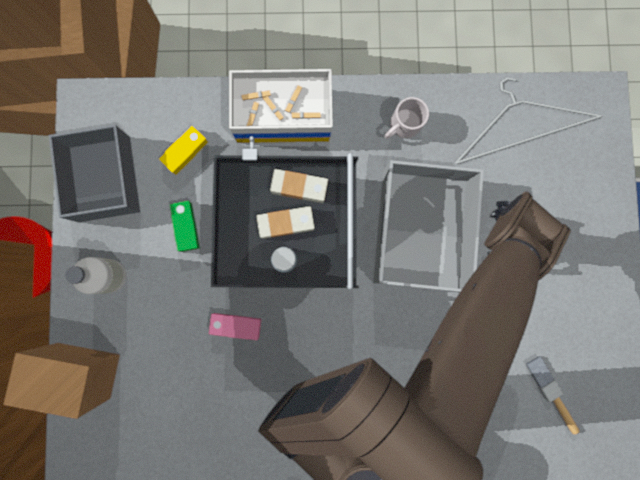

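Request:
move_arm(commands=[0,0.6,0,0,0,0.5,0,0,0,0.3,0,0,0,0.3,0,-0.1,0,0.3,0.02,-0.1,0,0.3,0.02,-0.1,0,0.3,0.02,-0.1,0,0.3,0.02,-0.1,0,0.3,0.02,-0.1,0,0.3,0.02,-0.1,0,0.3,0.02,-0.1,0,0.3,0.02,-0.1,0,0,0,0])

```text
time: 10.32
eef_pos: [0.529, -0.242, 0.075]
tcp_rot: [0.016, 0.707, -0.015, 0.707]
contact_force: [-0.2, -2.5, 0.6]
opening: 0.994
```

```bash
python3 -c "
from h import *
legs([(530,-215,75)])
cv2.imwrite('pics/top2.png',ctrl.read_camera('top')[:,:,::-1])
crop('pics/top2.png',340,140,500,300,'pics/c4.png',3.75)
"
```

```text
t 10.32 p [ 529. -242.   75.] yaw -2.55 F [-0.2 -2.5  0.6] open 0.994 q [-0.6   0.28  1.92  0.    0.94 -0.56]
[ 530. -215.   75.] units [ 0.    1.08 -0.01] rows 1.1
```

View pics/c4.png

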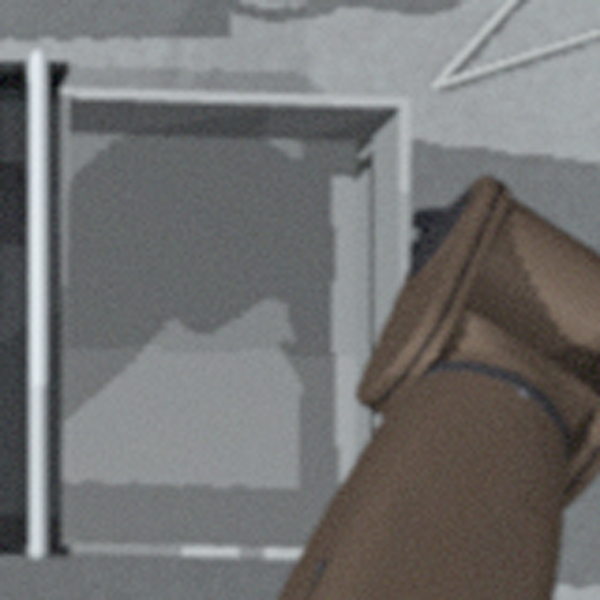

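Run:
```python
from h import *
f=lambda X,Y,z,ox=340:np.round(px2w("top",ox+(X+.5)/3.75-.5,140+(Y+.5)/3.75-.5,z)*1000,1)
for p in[(66,90),(410,100),(66,553),(300,556)]: print(p,f(*p,.12))
```

```text
(66, 90) [684.1 -17.6 120. ]
(410, 100) [ 674.5 -233.8  120. ]
(66, 553) [394.9 -10.2 120. ]
(300, 556) [ 390.8 -154.   120. ]
```

Request:
move_arm(commands=[0,0.3,0,-0.06,0,0.3,0,-0.06,0,0.3,0,-0.06,0,0.2,0,-0.04,0,0.05,0,0,0,0,0,0,0,-0.3,0,0,0,-0.6,0,0,0,-0.8,0,0,-1,0,0,0,-1,0,0,0,-1,0,0,0,-1,0,0,0,-1,0,0,0,-1,0,0,0,-1,0,0,0,-1,0,0,0,-1,0,0,0,-0.8,0,0,0])

```text
time: 12.75
eef_pos: [0.5291, -0.2582, 0.3217]
tcp_rot: [0.009, 0.707, -0.01, 0.707]
contact_force: [-0.5, -0.2, -0.1]
opening: 0.999
```

```bash
python3 -c "
from h import *
legs([(645,218,310)])
for n in ('side','top'):
  cv2.imwrite('pics/%s3.png'%n,ctrl.read_camera(n)[:,:,::-1])
crop('pics/top3.png',340,140,500,300,'pics/c5.png',3.75)
"
```

```text
t 12.75 p [ 529.1 -258.2  321.7] yaw -1.56 F [-0.5 -0.2 -0.1] open 0.999 q [-0.63  0.05  1.71 -0.    1.38 -0.6 ]
[645. 218. 310.] units [ 0.46 19.17  4.11] rows 19.2
```

View pics/c5.png

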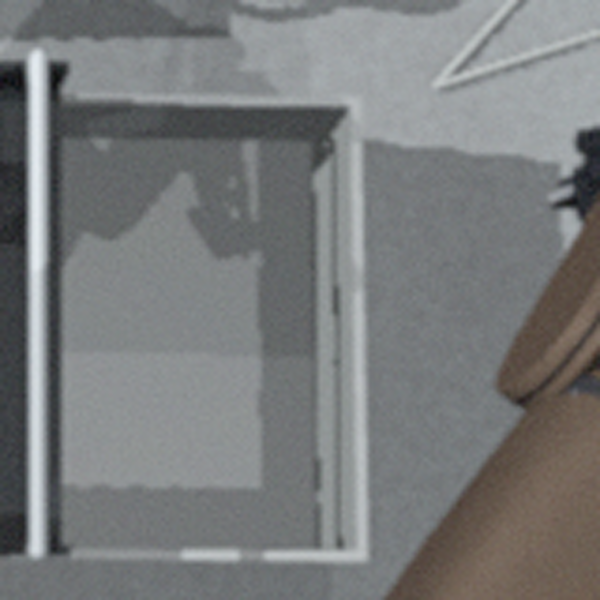

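View pics/side3.png

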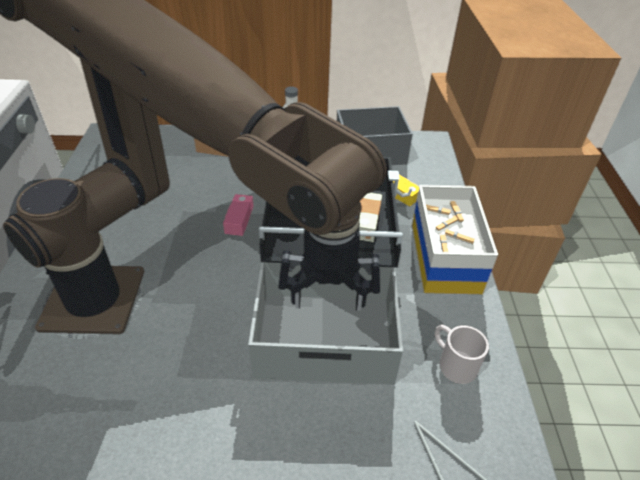

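Request:
move_arm(commands=[0,0.95,0.2,0,0,0.95,0.2,0,0,0.95,0.2,0,0,0.95,0.2,0,0,0.95,0.2,0,0,0.95,0.2,0,0,0.95,0.2,0,0,0.95,0.2,0,0,0.95,0.2,0,0,0.95,0.2,0,0,0.95,0.2,0,0,0.95,0.2,0,0,0.95,0.2,0,0,0.95,0.2,0,0,0.95,0.2,0,0,0.95,0.2,0,0,0.95,0.2,0,0,0.95,0.2,0,0,0.95,0.2,0.9,0,0.95,0.2,1], jaw=20)

```text
time: 15.35
eef_pos: [0.6436, 0.2162, 0.32]
tcp_rot: [0.069, 0.704, -0.069, 0.704]
contact_force: [0.3, -0.3, -0.8]
opening: 0.23
```

```bash
python3 -c "
from h import *
f=lambda X,Y,z,ox=340:np.round(px2w('top',ox+(X+.5)/3.75-.5,140+(Y+.5)/3.75-.5,z)*1000,1)
for p in [(361,97),(368,560)]: print(f(*p,.12))
legs([(644,218,178)])
"
```

```text
[ 676.9 -203.   120. ]
[ 387.7 -195.7  120. ]
t 15.35 p [643.6 216.2 320. ] yaw -11.15 F [ 0.3 -0.3 -0.8] open 0.23 q [ 0.17  0.25  1.48 -0.    1.41  0.37]
[644. 218. 178.] units [5.68 0.08 0.  ] rows 5.7
```

Request:
move_arm(commands=[0.9,0,0,0,0.9,0,0,0,0.9,0,0,0,0.9,0,0,0,0.9,0,0,0,0.7,0,0,0,0.4,0,0,0,0.1,0,0,0,0,0,0,0])

```text
time: 16.48
eef_pos: [0.6438, 0.2148, 0.1785]
tcp_rot: [0.068, 0.703, -0.068, 0.704]
contact_force: [0.1, 0.4, -0.4]
opening: 0.232
```

```bash
python3 -c "
from h import *
legs([(638.6,191,178),(620,33,178)])
for n in ('side','top'):
  cv2.imwrite('pics/%s4.png'%n,ctrl.read_camera(n)[:,:,::-1])
crop('pics/top4.png',200,140,360,300,'pics/c6.png',3.75)
crop('pics/side4.png',250,140,410,290,'pics/c7.png',4)
"
```

```text
t 16.48 p [643.8 214.8 178.5] yaw -11.0 F [ 0.1  0.4 -0.4] open 0.232 q [ 0.17  0.35  1.62 -0.    1.17  0.36]
[638.6 191.  178. ] units [ 0.02 -0.97 -0.02] rows 1.0
[620.  33. 178.] units [-0.   -6.35  0.48] rows 6.3
```

View pics/c6.png

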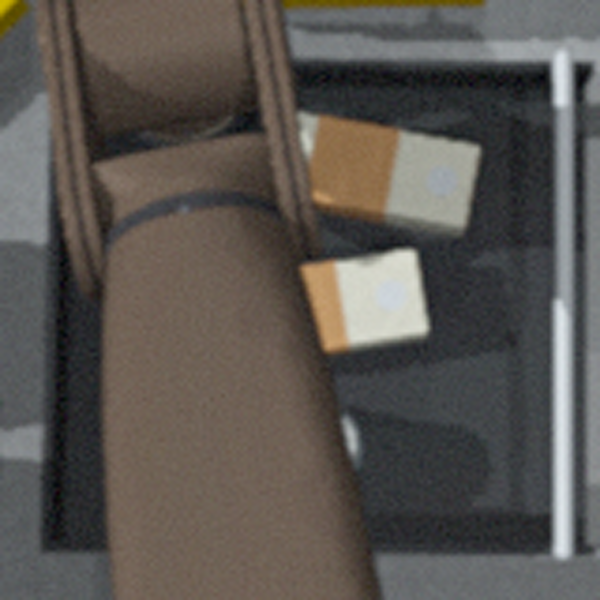

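View pics/c7.png

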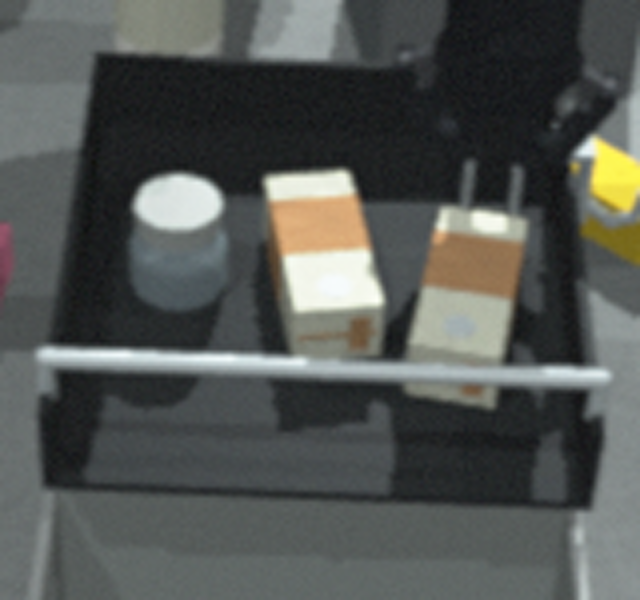

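Request:
move_arm(commands=[0,-0.5,0,0,0,-0.4,0,0,0,-0.4,0,-0.12,0,-0.4,0,-0.14,0,-0.4,0,-0.14,0,-0.4,0,-0.14,0,-0.4,0,-0.14,0,-0.4,0,-0.14,0,-0.4,0,-0.14,0,-0.4,0,-0.14,0,-0.4,0,-0.14,0,-0.4,0,-0.14,0,-0.4,0,-0.14,0,-0.4,0,-0.14,0,0,0,0])

```text
time: 18.45
eef_pos: [0.6239, 0.0728, 0.1777]
tcp_rot: [0.017, 0.707, -0.017, 0.707]
contact_force: [-0.7, -0.8, 0.5]
opening: 0.237
```

```bash
python3 -c "
from h import *
legs([(620,33,178)])
for n in ('side','top'):
  cv2.imwrite('pics/%s5.png'%n,ctrl.read_camera(n)[:,:,::-1])
crop('pics/top5.png',200,140,360,300,'pics/c8.png',3.75)
crop('pics/side5.png',250,140,410,290,'pics/c9.png',4)
"
```

```text
t 18.45 p [623.9  72.8 177.7] yaw -2.75 F [-0.7 -0.8  0.5] open 0.237 q [-0.05  0.25  1.75 -0.    1.14  0.  ]
[620.  33. 178.] units [-0.01 -1.6  -0.08] rows 1.6
```

View pics/c8.png

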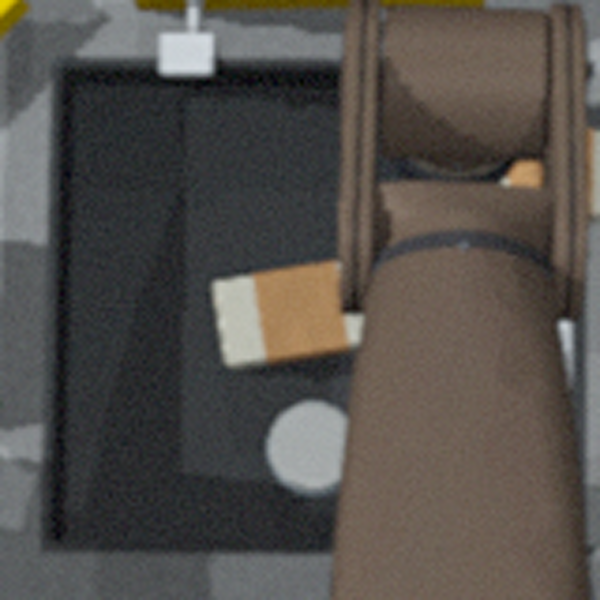

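View pics/c9.png

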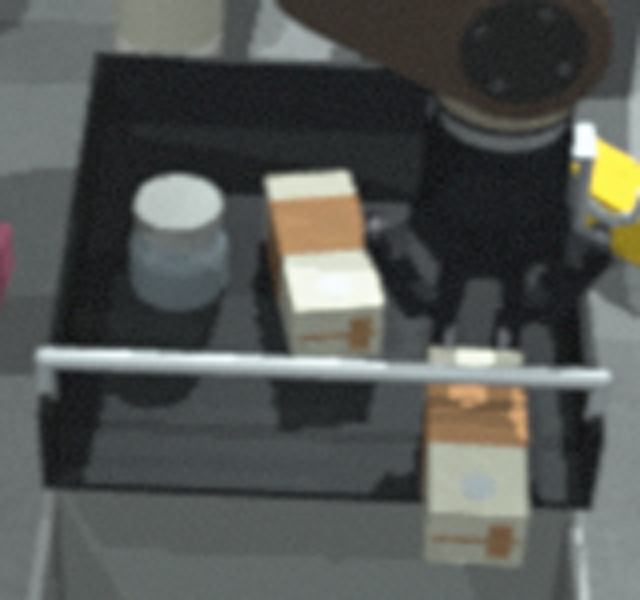

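Request:
move_arm(commands=[0,-0.4,0,0,0,-0.6,0,0,0,-0.6,0,0,0,0,0,0,0,0,0,0,0,0.5,0,0])

```text
time: 19.3
eef_pos: [0.6227, 0.0463, 0.1778]
tcp_rot: [0.017, 0.707, -0.017, 0.707]
contact_force: [0.1, 0.3, 0.3]
opening: 0.235
```

```bash
python3 -c "
from h import *
legs([(620,33,178)])
for n in ('side','top'):
  cv2.imwrite('pics/%s6.png'%n,ctrl.read_camera(n)[:,:,::-1])
crop('pics/side6.png',250,190,410,340,'pics/c10.png',4)
"
```

```text
t 19.3 p [622.7  46.3 177.8] yaw -2.76 F [0.1 0.3 0.3] open 0.235 q [-0.09  0.24  1.76  0.    1.14 -0.04]
[620.  33. 178.] units [-0.01 -0.54 -0.08] rows 0.5
```

View pics/c10.png

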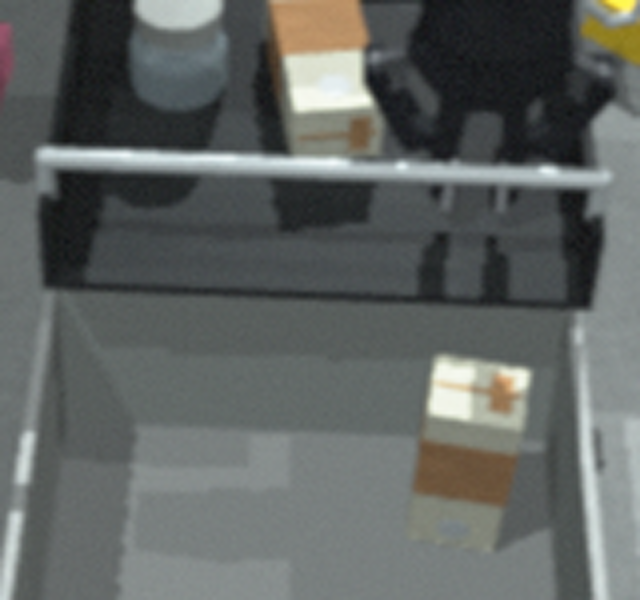

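View pics/top6.png

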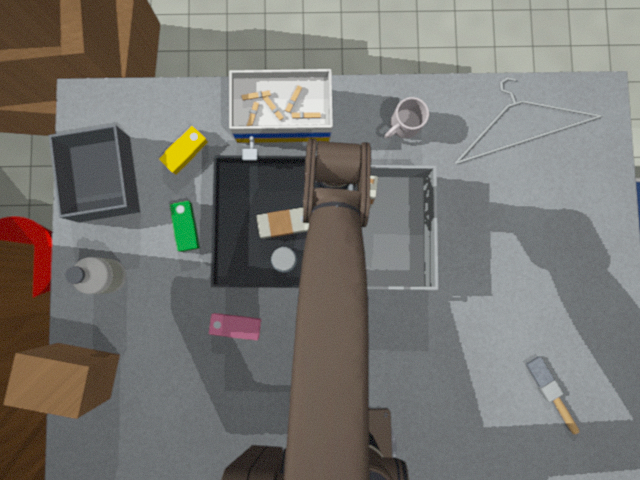

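Request:
move_arm(commands=[-1,0.2,0,0,-1,0.2,0,0,-1,0,0,0,0,0.83,-0.46,0,0,0.83,-0.46,0,0,0.83,-0.46,0,0,0.83,-0.46,0,0,0.83,-0.46,0,0,0.83,-0.46,0,0,0.83,-0.46,0,0,0.83,-0.46,0,0,0.83,-0.46,0,0,0,0,-0.75,0,0,0,-0.75,0,0,0,-0.7,0,0,0,0])

```text
time: 21.4
eef_pos: [0.5278, 0.2484, 0.2523]
tcp_rot: [-0.051, 0.706, 0.051, 0.705]
contact_force: [-0.4, 0.8, 0.3]
opening: 0.231
```

```bash
python3 -c "
from h import *
legs([(528.5,250,178)])
for n in ('side','top'):
  cv2.imwrite('pics/%s7.png'%n,ctrl.read_camera(n)[:,:,::-1])
crop('pics/side7.png',240,140,420,400,'pics/c11.png',2.3)
"
```

```text
t 21.4 p [527.8 248.4 252.3] yaw 8.31 F [-0.4  0.8  0.3] open 0.231 q [0.27 0.08 1.8  0.   1.26 0.12]
[528.5 250.  178. ] units [2.97 0.06 0.04] rows 3.0
```

View pics/c11.png

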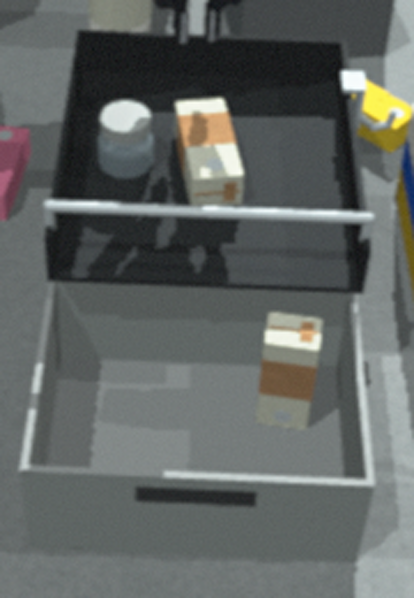

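View pics/top7.png

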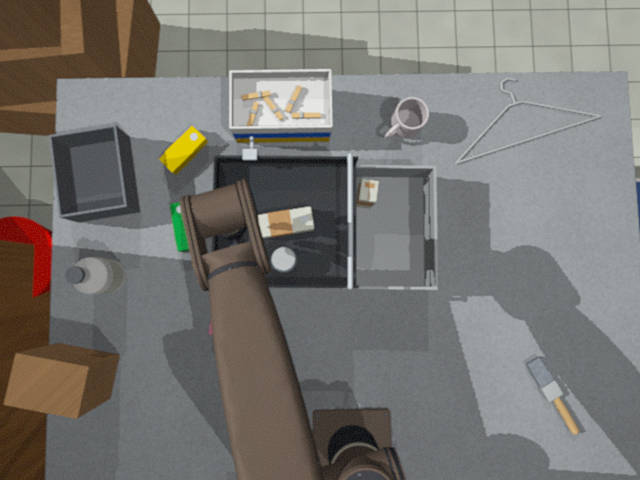

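Run:
```python
from h import *
def atY(n,u,v,y):
    o=px2w(n,u,v,0);p=px2w(n,u,v,.5);t=(y-o[1])/(p[1]-o[1]);return np.round((o+t*(p-o))*1000)
for X,Y in[(370,215),(385,245),(430,295),(440,270),(545,285),(610,265),(595,285),(470,345),(500,345)]: print((X,Y),atY("side",250+X/4,140+Y/4,.073))
a=w2px("top",(.62,-.045,.126));print(a, px2w("top",368,192,.126))
```

```text
(370, 215) [563.  73. 270.]
(385, 245) [572.  73. 250.]
(430, 295) [598.  73. 216.]
(440, 270) [602.  73. 234.]
(545, 285) [658.  73. 225.]
(610, 265) [691.  73. 240.]
(595, 285) [685.  73. 226.]
(470, 345) [622.  73. 181.]
(500, 345) [639.  73. 181.]
[369.9199528  189.90838965] [ 0.61512927 -0.04037961  0.126     ]
```

```bash
python3 -c "
from h import *
crop('pics/side5.png',320,150,420,250,'pics/c12.png',6)
crop('pics/top7.png',340,150,460,310,'pics/c13.png',3.75)
"
```

```text
(no output)
```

View pics/c12.png

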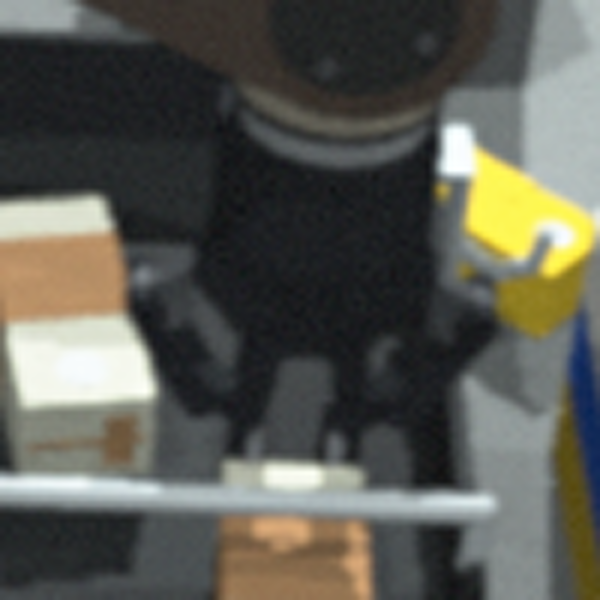

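View pics/c13.png

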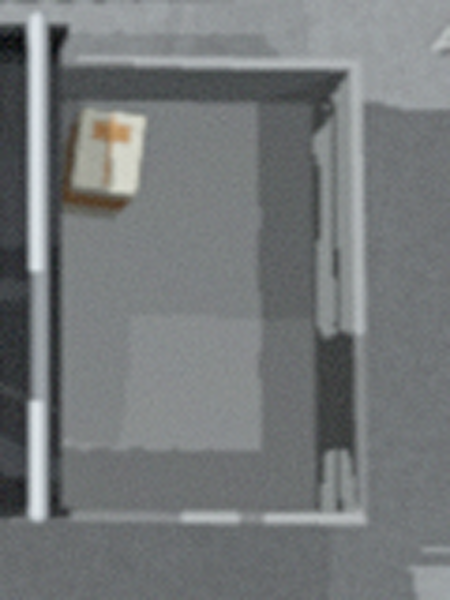

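Request:
move_arm(commands=[0.9,0,0,0,0.9,0,0,0,0.7,0,0,0,0.4,0,0,0,0.1,0,0,0,0,-0.5,0,0,0,-0.5,0,0,0,-0.4,0,0.1,0,-0.4,0,0.12,0,-0.4,0,0.13,0,-0.4,0,0.13,0,-0.4,0,0.13,0,-0.4,0,0.13,0,-0.4,0,0.13,0,-0.4,0,0.13,0,-0.4,0,0.13,0,-0.4,0,0.13,0,-0.4,0,0.13,0,-0.4,0,0.13,0,0,0,0])

```text
time: 24.0
eef_pos: [0.5424, 0.1026, 0.1777]
tcp_rot: [-0.004, 0.707, 0.004, 0.707]
contact_force: [0.4, 1.4, -0.7]
opening: 0.231
```

```bash
python3 -c "
from h import *
legs([(543.5,73,178),(543.5,33,178)])
for n in ('side','top'):
  cv2.imwrite('pics/%s8.png'%n,ctrl.read_camera(n)[:,:,::-1])
crop('pics/side8.png',250,140,410,290,'pics/c14.png',4)
"
```

```text
t 24.0 p [542.4 102.6 177.7] yaw 0.63 F [ 0.4  1.4 -0.7] open 0.231 q [ 0.    0.08  1.94 -0.    1.12 -0.01]
[543.5  73.  178. ] units [-0.01 -1.18  0.03] rows 1.2
[543.5  33.  178. ] units [ 0.   -1.6  -0.02] rows 1.6
```

View pics/c14.png

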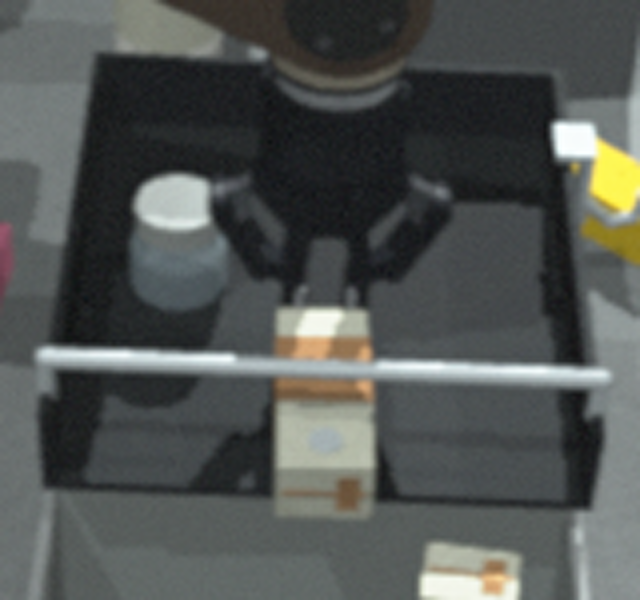

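Request:
move_arm(commands=[0,-0.4,0,0.1,0,-0.5,0,0.1,0,-0.6,0,0.1,0,-0.6,0,0,0,-0.65,0,0,0,0,0,0,0,0.4,0,0,0,0.6,0,0,-1,0.4,0,0,-1,0,0,0,-1,0,0,0,-1,0,0,0,0,0,0,0])

```text
time: 25.72
eef_pos: [0.5437, 0.071, 0.2803]
tcp_rot: [0.004, 0.705, -0.004, 0.709]
contact_force: [0.3, 0.5, -0.2]
opening: 0.234
```

```bash
python3 -c "
from h import *
legs([])
for n in ('side','top'):
  cv2.imwrite('pics/%s9.png'%n,ctrl.read_camera(n)[:,:,::-1])
crop('pics/side9.png',240,140,420,400,'pics/c15.png',2.3)
"
```

```text
t 25.73 p [543.7  71.  280.3] yaw -0.7 F [ 0.3  0.5 -0.2] open 0.234 q [-0.06 -0.02  1.85  0.    1.3  -0.04]
```

View pics/c15.png

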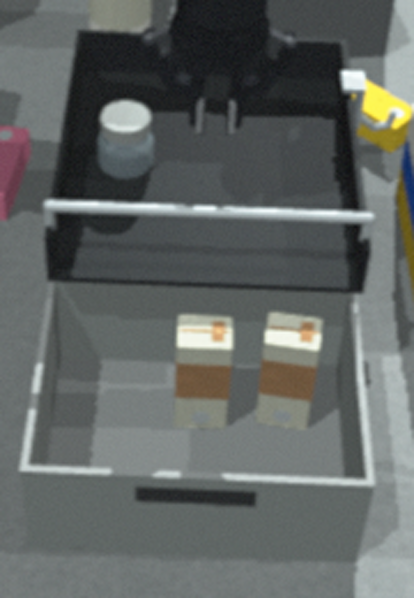

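View pics/top9.png

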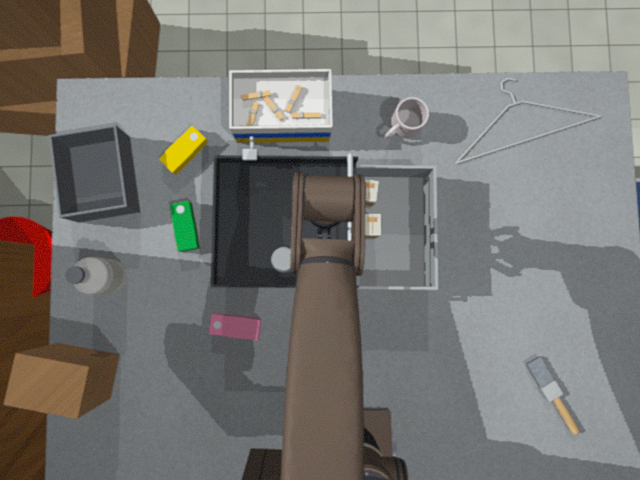

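Request:
move_arm(commands=[-1,0.8,0,0,-1,0.8,0,0,0,1,0,0,0,1,0,0,0,1,0,0,0,1,0,0,0,1,0,0,0,1,0,0,0,1,0,0,0,1,0,0,0,0,0,0,0,0,0,0])

```text
time: 27.32
eef_pos: [0.5455, 0.3093, 0.3263]
tcp_rot: [0.004, 0.708, -0.005, 0.706]
contact_force: [-0.2, 0.0, -0.1]
opening: 0.234
```

```bash
python3 -c "
from h import *
legs([])
for n in ('side','top'):
  cv2.imwrite('pics/%s10.png'%n,ctrl.read_camera(n)[:,:,::-1])
a=cv2.imread('pics/side9.png')[270:370,250:410].astype(int);b=cv2.imread('pics/side10.png')[270:370,250:410].astype(int);print(abs(a-b).mean())
crop('pics/side10.png',240,140,420,400,'pics/c16.png',2.3)
crop('pics/top10.png',200,140,460,300,'pics/c17.png',3)
"
```

```text
t 27.32 p [545.5 309.3 326.3] yaw -0.79 F [-0.2  0.  -0.1] open 0.234 q [ 0.35  0.13  1.61 -0.    1.4   0.37]
4.319729166666667
```

View pics/c16.png

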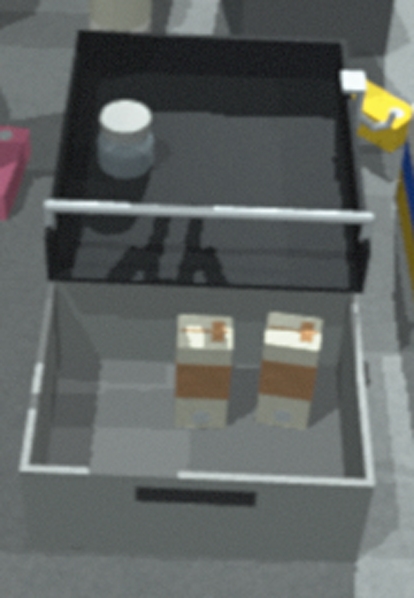

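View pics/c17.png

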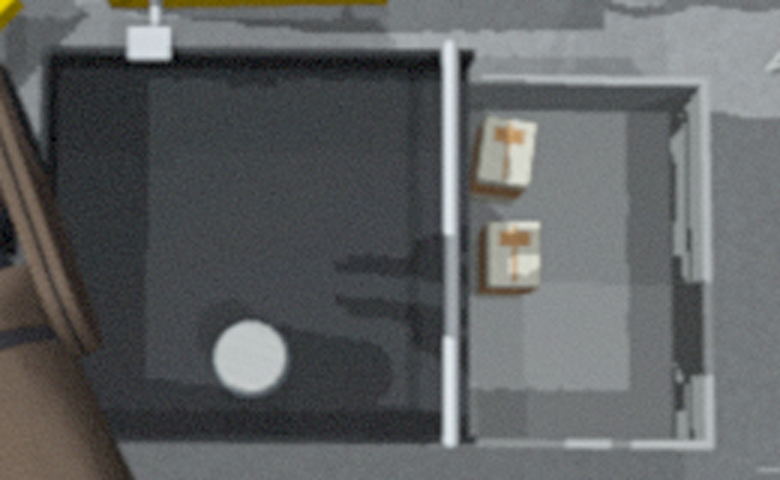

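The crops show both cartons standing on end inside the tote, unmoved between the two views. The jar lid is at top pixel (283, 259), as at the start. The tote's far rim is at about column 437, still tucked under the lip.

```bash
python3 -c "
from plant import ctrl
print(ctrl.sign_off())"
```

```text
the job is handed in; nothing more can be done
None
```

The job is handed in at about 27.4 s: the tote is tucked under the lip and both cartons are in it. I do not have the verdict, since the hand-in reports none.

- **Tote:** I pushed it about 93 mm and turned it square to the mouth. It is centred on the mouth to within about 1 mm, its yaw matches the tray's, and it reaches about 25 mm under the lip by measurement. It is upright.
- **Cartons:** I pushed each one from behind, under the bar and off the lip. Both landed standing on end in the tote, where I expected them to lie flat. Their tops are about 6 mm above the rim, by calculation from the carton and tote sizes. The last two side views, 1.6 s apart, show neither one moving. I left them standing so as not to disturb the tote.
- **Jar:** it is unmoved, with the lid at the same pixel as at the start.
- **Forces:** every reading I took was a few newtons at most, but I only read the force at the end of each move. The arm was clear of everything at hand-in.

No final check failed.

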